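# Roll down a slat panel against the bench stop

### The arm

A 6-joint arm with a two-finger parallel gripper is mounted at the origin on a cart in front of the work surface, level with it; the furniture and walls round the work are solid. World frame = base frame: x ahead of the robot, y to its left, z up, the work surface at z = 0. Lengths are in m, angles in rad, forces in N, time in s.
With the tool pointing down it reaches from about 0.25 to 0.775 m from the base axis. Payload 4 kg.
Tool frame: the origin (TCP) lies at the centre of the arm's flange, where the gripper is bolted on; the fingertips stand 199 mm ahead of it and the grasp point (between the pads) lies 180 mm ahead of it (robot.tcp_to_tips is the z of the fingertips in the tool frame, in m); z points along the fingers, y is the line along which they close (so a half turn about z gives the same grasp; the last joint's range is limited). The gripper opens to 94 mm and grips with 3 to 60 N. Pads are 16 mm wide; open, the fingers measure 119 mm over their backs; the gripper's body (75 mm by 177 mm) begins 78 mm behind the grasp point.
Start: joints at [1.224, 0.087, 1.371, -0, 1.684, -0.103], TCP at [0.133, 0.534, 0.405] pointing down, gripper open.
Joint ranges: [-3.1, 3.1], [-0.76, 2.03], [0.27, 2.55], [-1.08, 4.22], [0.17, 2.65], [-2.57, 2.57]. Speed limits (rad/s): [2.79, 2.79, 3.14, 3.14, 3.14, 3.14].

### API

Orientations are given as [roll, pitch, yaw] about the fixed x, y, z axes, in that order (R = Rz(yaw) Ry(pitch) Rx(roll)).
In Python, from bench import robot gives the robot as it stands.
- The arm moves only by the tool play_rows, never from a script. Its arguments are lists of equal length, an entry for each row: "translation": the shift along the tool's x, y, z scaled (see below), a list of three; "twist": the turn, a rotation vector about the tool's x, y, z scaled (see below), a list of three; "gripper": the opening, from -1 (shut) to 1 (fully open). A call has 1 to 8 rows; each row shifts and turns the commanded pose from where the row before left it, along the tool's axes as they then stand; what a row does not reach is not made up. The controller multiplies each number of a shift by 0.04 m and each number of a turn by 0.1 rad. A row lasts 1/10 s, in which the tool goes at most 50 mm and 8.59 degrees, less where a joint would pass 70% of its speed; a pose out of reach is approached as far as the arm can. A call with a number of a shift or a turn outside -1 to 1 is refused whole. A call with a gripper value outside its range is refused whole. The fingers move at their own pace and stop on an object; the grip force is fixed at half the most. Time passes only in rows, so rows that do not move let the fingers close. It gives the time, the measured TCP pose, the force, the opening and the grip force at its end, in the units of the state.
- robot.get_obs(): the state, without advancing time (a new reading comes with each control period).
- robot.snapshot(name): name is "scene" or "top"; returns the picture (384x512x3 uint8, red, green, blue); there is no depth.
- robot.camera_model(name): a dict with "camera_matrix" (3x3 intrinsics, pixels), "rvec" (rotation vector, rad) and "tvec" (3), from world to camera coordinates, as OpenCV has them. Camera axes: x right, y down, z forward; pixel columns grow to the right and rows downward; lengths in m; the calibration is good to about 2 mm. A picture is of the moment at which its call begins. camera_model takes no time and is no camera call.
- robot.close_job(): hands the job in; it is judged then, once.
Trained networks look in the newest picture that a camera, given by its name, has taken for a name from the list of things; names that differ only in an ending like _2 or _b are one class to them, and where a whole thing is asked for, a point or a joint stands for the part that bears it (a point fixed in the world has none). Each returns a list of dicts, best first, with "score" (0 to 1); they miss things now and then, are a little off and sometimes report something else, mostly with a low value. They report only what shows in the picture. A call takes as long as a camera call.
- robot.recognise(name, camera): "centre" ([x, y, z] in m, in world coordinates, good to about 4 mm: the middle of the surface that is visible of it).
- robot.spot_point(name, camera): "centre" ([x, y, z] in m, in world coordinates, good to about 4 mm: a listed point, or the origin of a listed thing).
The state is a dict: "time": time; "joint_positions": joint angles; "qvel": joint speeds; "joint_torque": joint torques, N m; "tool_pos": TCP position; "ee_rot": TCP orientation; "wrist_force": force on the tool from outside, world axes, zero at the start; "wrist_torque": the same for the moment, N m; "width": finger opening in m; "finger_force": force on a finger pad.
Only numpy, scipy, OpenCV 4.12 (cv2) and the standard library are available. Lean on these libraries where they do the work, as an engineer would, in place of code of your own. Each camera call takes 0.05 s, during which the arm holds its last target. There are 200 camera calls.

### The job

Push the slat panel along the desk until its end sits squarely against the aluminium bench stop. Then pick up the red-handled roller and roll it over the panel with firm, even pressure (about 15 N, never more than 60 N), starting at the end away from the stop and working towards it, until all six slats are pressed fully down. Finally stand the roller back upright on its rubber mat, with the panel still against the stop, and leave the other things on the desk alone.

Things in the scene. Friction and masses are not known exactly. Their poses are not given: they have to be found in the camera images.
- panel: loose slat panel, 0.5 kg: plywood board 200 x 90 x 14 mm with six brown wooden slats across its top. Origin: centre of the board's underside. Its +x runs along the 200 mm length, towards the stop; +z up. Slat k (1 to 6; 28 mm along x, 80 mm along y, 8 mm thick) has its centre at x = -75 + 30(k-1) mm, so slat 1 is at the end away from the stop. A slat's top is 26 mm above the desk at the start and 22 mm when pressed fully down. The bare board shows for about 11 mm at each end.
- stop: fixed aluminium bar, 30 mm (x) x 170 mm (y) x 12 mm high, on the desk. Origin: centre of its underside. Its +x points away from the panel; the face that the panel must meet is at x = -15 mm, so when home the panel's origin is at x = -115 mm in this frame and both +x axes are parallel.
- roller_grip (a point): centre of the handle of the loose hand roller (about 0.47 kg), 74 mm above what the roller stands on. The handle is a red block 80 mm (x) x 26 mm (y) x 44 mm high, its top 20 mm above this point and the 86 x 76 mm steel frame plate 24 mm below it. Under the plate are two black rubber wheels, 40 mm in diameter and 64 mm wide, free to turn on axles along y, at x = +23 and -23 mm. It stands upright on both wheels and rolls along its x. It looks the same after a half turn.
- roller: the same hand roller; origin midway between the wheels at their lowest level (74 mm below the handle's centre), x along the rolling direction, z up
- mat: fixed black rubber mat on which the roller stands at the start: 150 mm (x) x 100 mm (y) x 4 mm thick; origin at the centre of its underside. The roller's x lies along the mat's x at the start.
- roller_front (a joint): turn of the roller's wheel at its +x end, rad; 0 at the start, 1 rad is 20 mm of rolling
- slat1 (a joint): how far slat 1 is pressed down, m: 0 = standing 4 mm proud (start), 0.004 = fully down. It gives way at about 5 N, slides down and stays where it is left.
- slat2 (a joint): how far slat 2 is pressed down, m: 0 = standing 4 mm proud (start), 0.004 = fully down. It gives way at about 5 N, slides down and stays where it is left.
- slat3 (a joint): how far slat 3 is pressed down, m: 0 = standing 4 mm proud (start), 0.004 = fully down. It gives way at about 5 N, slides down and stays where it is left.
- slat4 (a joint): how far slat 4 is pressed down, m: 0 = standing 4 mm proud (start), 0.004 = fully down. It gives way at about 5 N, slides down and stays where it is left.
- slat5 (a joint): how far slat 5 is pressed down, m: 0 = standing 4 mm proud (start), 0.004 = fully down. It gives way at about 5 N, slides down and stays where it is left.
- slat6 (a joint): how far slat 6 is pressed down, m: 0 = standing 4 mm proud (start), 0.004 = fully down. It gives way at about 5 N, slides down and stays where it is left.
- glue_tube: blue and orange tube lying on the desk, 146 mm long; leave alone
- marker: white marker pen with black cap, 135 mm; leave alone
- wax_tin: round cream and red tin, 63 mm across, 34 mm high; leave alone
- masking_tape: roll of pale cream tape, 104 mm across, 25 mm high; leave alone
- hex_key: dark steel hex key, 88 mm, lying flat; leave alone

How it is judged:
On the way, in this order (a step that is already met when the one before it is completed fails the run):
1. the panel is home against the stop, squarely, with all six slats still proud (x of panel in the frame of stop between -0.125 and -0.11 m and y of panel in the frame of stop between -0.045 and 0.045 m and angle between the x axis of panel and the x axis of stop, either way round below 0.08 rad and value of joint each of slat1, slat2, slat3, slat4, slat5, slat6 below 0.0015 m), for 0.1 s.
2. the roller presses the panel and slat 1 is down while slats 5 and 6 are still proud (contact force between roller and panel above 2 N and value of joint slat1 above 0.003 m and value of joint each of slat5, slat6 below 0.0015 m and x of panel in the frame of stop between -0.125 and -0.11 m and y of panel in the frame of stop between -0.045 and 0.045 m and angle between the x axis of panel and the x axis of stop, either way round below 0.08 rad), for 0.05 s.
3. all six slats are down, under the roller's pressure, and its wheels have turned by rolling along the panel (at least 2.5 rad) (value of joint each of slat1, slat2, slat3, slat4, slat5, slat6 above 0.003 m and contact force between roller and panel above 2 N and (value of joint roller_front above 2.5 rad or value of joint roller_front below -2.5 rad) and x of panel in the frame of stop between -0.125 and -0.11 m and y of panel in the frame of stop between -0.045 and 0.045 m and angle between the x axis of panel and the x axis of stop, either way round below 0.08 rad), for 0.05 s.
At the end, for the whole second after the job is handed in: The panel's end is against the stop (gap under 5 mm, within 0.08 rad of square, not more than 45 mm off the middle of the stop), all six slats are at least 3 mm of their 4 mm down, and the roller stands upright, released and still on the mat (within 45 mm along and 30 mm across of its middle) (x of panel in the frame of stop between -0.125 and -0.11 m and y of panel in the frame of stop between -0.045 and 0.045 m and angle between the x axis of panel and the x axis of stop, either way round below 0.08 rad and value of joint each of slat1, slat2, slat3, slat4, slat5, slat6 above 0.003 m and x of roller in the frame of mat between -0.045 and 0.045 m and y of roller in the frame of mat between -0.03 and 0.03 m and z of roller in the frame of mat between 0 and 0.008 m and angle between roller's own z axis and vertical below 0.08 rad and linear speed of roller below 0.02 m/s and contact force between the fingers and roller below 0.1 N); the robot touches nothing.
It fails at once if the roller is pressed on the panel with more than 60 N (contact force between roller and panel above 60 N).
It fails at once if another thing on the desk is moved by more than 20 mm (distance of any of glue_tube, marker, wax_tin, masking_tape, hex_key from where it was at the start of the episode above 0.02 m).
It also fails if it takes over 66 s, if anything falls off the work surface, if the arm or the gripper's body presses on something with over 40 N, if the wrist force passes 120 N, or if a joint passes its speed limit or range.

## Working session

There is one attempt and no reset: what is moved stays moved. The work goes in short steps, Python scripts to look and compute and a tool call to move; the robot and the scene stay as the last step left them, time stands still between calls to the robot, and variables do not carry over. Pictures are saved under pics/ and viewed, at most 10 in all, crops included, and the job is handed in when it is done.

Besides the shell and the picture viewer there is one more tool, called in YAML: its name, and indented under it one key for each argument. play_rows: Moves the arm, as the interface text tells. Its arguments: {"type":"object","properties":{"translation":{"type":"array","items":{"type":"array","items":{"type":"number","minimum":-1,"maximum":1}}},"twist":{"type":"array","items":{"type":"array","items":{"type":"number","minimum":-1,"maximum":1}}},"gripper":{"type":"array","items":{"type":"number"}}},"required":["translation","twist","gripper"]}

```bash
mkdir -p pics; ls
cat > m.py <<'E'
from bench import robot
import numpy as np, cv2
E
python3 - <<'E'
from m import *
o=robot.get_obs(); print({k:np.round(v,3).tolist() for k,v in o.items()})
for c in("scene","top"):
    cv2.imwrite(f"pics/{c}0.png",cv2.cvtColor(robot.snapshot(c),cv2.COLOR_RGB2BGR))
    m=robot.camera_model(c); R=cv2.Rodrigues(np.array(m["rvec"]))[0]; print(c,(-R.T@np.array(m["tvec"]).ravel()).round(3),np.round(m["camera_matrix"],1).tolist())
    for n in("panel","stop","roller_grip","roller","mat","slat1","slat6","glue_tube","marker","wax_tin","masking_tape","hex_key"):
        print(n,[(round(d["score"],2),np.round(d["centre"],3).tolist()) for d in robot.spot_point(n,c)[:2]])
E
```

```text
pics
{'time': 0.0, 'joint_positions': [1.224, 0.088, 1.372, -0.0, 1.684, -0.103], 'qvel': [-0.0, -0.0, 0.0, -0.0, -0.001, 0.001], 'joint_torque': [-0.001, -34.018, -30.243, 0.072, 0.033, -0.0], 'tool_pos': [0.133, 0.534, 0.403], 'ee_rot': [-3.139, -0.0, 2.898], 'wrist_force': [-0.265, 0.462, -0.977], 'wrist_torque': [0.017, 0.013, -0.046], 'finger_force': 0.0, 'width': 0.094}
scene [ 0.298 -0.906  0.905] [[441.3, 0.0, 259.6], [0.0, 441.3, 192.0], [0.0, 0.0, 1.0]]
panel [(0.67, [0.662, -0.128, -0.001])]
stop [(0.66, [0.628, -0.304, -0.002])]
roller_grip [(0.68, [0.458, -0.105, 0.077]), (0.59, [0.66, -0.127, -0.001])]
roller [(0.78, [0.455, -0.097, 0.005])]
mat [(0.9, [0.459, -0.098, -0.004]), (0.72, [0.79, -0.125, -0.003])]Traceback (most recent call last):
  File "<stdin>", line 7, in <module>
ValueError: it knows: glue_tube, hex_key, marker, masking_tape, mat, panel, roller, roller_grip, stop, wax_tin
```

Run:
```python
from m import *
c="top"
cv2.imwrite(f"pics/{c}0.png",cv2.cvtColor(robot.snapshot(c),cv2.COLOR_RGB2BGR))
m=robot.camera_model(c); R=cv2.Rodrigues(np.array(m["rvec"]))[0]; print(c,(-R.T@np.array(m["tvec"]).ravel()).round(3),R.round(3).tolist(),np.round(m["camera_matrix"],1).tolist())
for n in("panel","stop","roller_grip","roller","mat","glue_tube","marker","wax_tin","masking_tape","hex_key"):
    print(n,[(round(d["score"],2),np.round(d["centre"],3).tolist()) for d in robot.spot_point(n,c)[:2]])
```

```text
top [ 0.505 -0.23   0.98 ] [[0.018, -0.999, 0.036], [-0.99, -0.023, -0.141], [0.142, -0.034, -0.989]] [[410.8, 0.0, 252.5], [0.0, 410.8, 185.5], [0.0, 0.0, 1.0]]
panel [(0.7, [0.655, -0.125, 0.004])]
stop [(0.76, [0.625, -0.296, 0.003]), (0.62, [0.767, -0.255, -0.001])]
roller_grip [(0.29, [0.764, -0.254, -0.004])]
roller [(0.94, [0.459, -0.101, 0.008])]
mat []
glue_tube [(0.74, [0.794, -0.127, 0.002])]
marker [(0.83, [0.54, -0.408, 0.002])]
wax_tin [(0.59, [0.457, -0.26, -0.004])]
masking_tape [(0.81, [0.646, -0.498, -0.001]), (0.52, [0.622, -0.3, 0.0])]
hex_key [(0.53, [0.765, -0.254, 0.0]), (0.29, [0.539, -0.408, -0.001])]
```

View pics/top0.png

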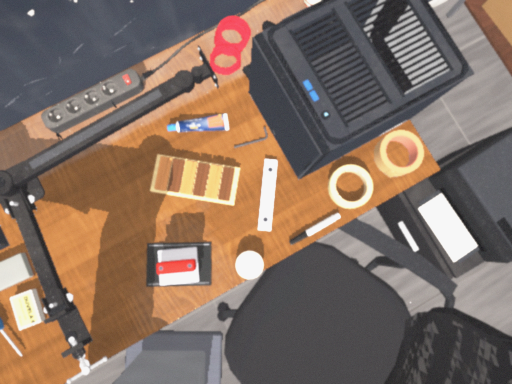

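View pics/scene0.png

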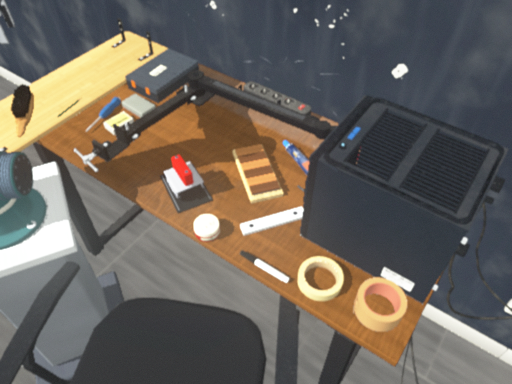

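```bash
cat > m.py <<'E'
from bench import robot
import numpy as np, cv2
def P(c):
    m=robot.camera_model(c); return np.array(m["camera_matrix"]),np.array(m["rvec"],float),np.array(m["tvec"],float).ravel()
def proj(c,p):
    K,r,t=P(c); return cv2.projectPoints(np.array(p,float).reshape(-1,1,3),r,t,K,None)[0].reshape(-1,2)
def back(c,uv,z):
    K,r,t=P(c); R=cv2.Rodrigues(r)[0]; C=-R.T@t
    d=(R.T@np.linalg.inv(K)@np.c_[np.atleast_2d(uv),np.ones(len(np.atleast_2d(uv)))].T).T
    return C+d*((z-C[2])/d[:,2])[:,None]
def tri(a,b):
    M=[P(c)[0]@np.c_[cv2.Rodrigues(P(c)[1])[0],P(c)[2]] for c in("top","scene")]
    X=cv2.triangulatePoints(M[0],M[1],np.array(a,float).T,np.array(b,float).T); return (X[:3]/X[3]).T
E
python3 - <<'E'
from m import *
print(proj("top",[[0,0,0],[.133,.534,.4],[0.133,.534,.2]]).round(),proj("scene",[[0,0,0],[.133,.534,.4],[.133,.534,.2]]).round())
print("lamp",tri([(80,340),(8,180),(205,75),(120,112)],[(97,155),(195,88),(330,130),(260,108)]).round(2))
print("box corner",tri([(300,175),(255,40)],[(305,195),(372,100)]).round(2))
im=cv2.imread("pics/top0.png")[110:300,140:350]
cv2.imwrite("pics/c1.png",cv2.resize(im[:100,:160],None,fx=5,fy=5,interpolation=cv2.INTER_CUBIC))
E
```

```text
[[ 126.  478.]
 [-403.  545.]
 [-220.  459.]] [[  4. 217.]
 [-22. -33.]
 [  9.  36.]]
lamp [[ 0.27  0.12  0.  ]
 [ 0.64  0.31  0.01]
 [ 0.88 -0.15  0.1 ]
 [ 0.77  0.05  0.08]]
box corner [[ 0.66 -0.36  0.15]
 [ 0.89 -0.26  0.27]]
```

View pics/c1.png

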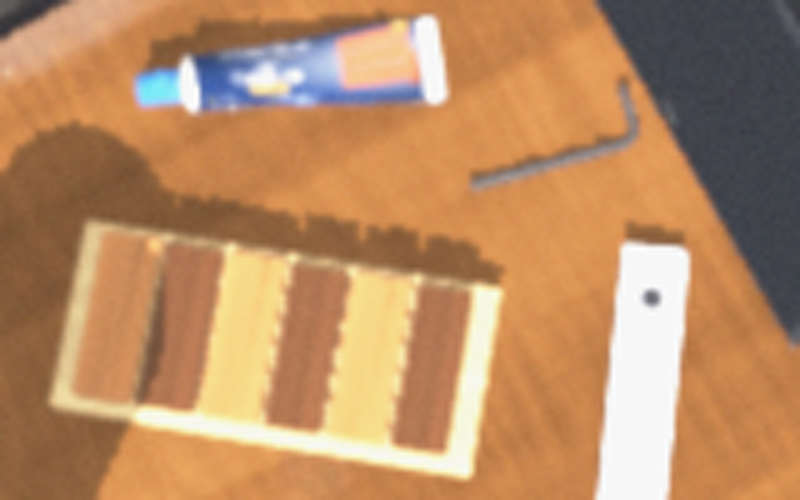

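```bash
cat >> m.py <<'E'
def rect(c,im,mask,box,z):
    x0,y0,x1,y1=box; m=np.zeros(mask.shape,np.uint8); m[y0:y1,x0:x1]=mask[y0:y1,x0:x1].astype(np.uint8)
    cs=cv2.findContours(m,cv2.RETR_EXTERNAL,cv2.CHAIN_APPROX_NONE)[0]; k=max(cs,key=cv2.contourArea)
    W=back(c,k.reshape(-1,2).astype(float),z)[:,:2]
    (cx,cy),(w,h),a=cv2.minAreaRect((W*1000).astype(np.float32))
    if w<h: a+=90; w,h=h,w
    return np.round([cx,cy,w,h],1).tolist(), round(float((a+90)%180-90),2)  # mm, angle deg of long axis
E
python3 - <<'E'
from m import *
im=cv2.imread("pics/top0.png").astype(int); b,g,r=im[...,0],im[...,1],im[...,2]
print("handle",rect("top",im,(r>140)&(g<90)&(b<90),(145,240,215,290),.098))
print("plate",rect("top",im,(b>140)|((r>140)&(g<90)),(148,244,212,288),.054))
print("stop",rect("top",im,(b>170),(250,150,290,240),.012))
q=np.array([(90,220),(502,287),(472,478),(52,405)])/5.+[140,110]
W=back("top",q,.014); print(W.round(4)); c=W.mean(0); print("panel c",c)
d=(W[1]+W[2]-W[0]-W[3])[:2]; print("ang",np.degrees(np.arctan2(d[1],d[0])),np.linalg.norm(d)/2)
ims=cv2.imread("pics/scene0.png").astype(int); b,g,r=ims[...,0],ims[...,1],ims[...,2]
print("stop s",rect("scene",ims,(b>150),(235,200,310,240),.012))
E
```

```text
handle ([458.1, -100.1, 81.4, 22.8], -80.98)
plate ([456.1, -104.8, 115.4, 79.9], -86.06)
stop ([624.4, -298.4, 173.7, 33.6], -4.82)
[[ 0.7147 -0.0359  0.014 ]
 [ 0.6871 -0.2329  0.014 ]
 [ 0.5952 -0.2207  0.014 ]
 [ 0.6255 -0.0226  0.014 ]]
panel c [ 0.65565256 -0.12803823  0.014     ]
ang -98.3425472961388 0.19961888128202482
stop s ([622.0, -303.7, 175.5, 39.7], -4.91)
```

```bash
cat >> m.py <<'E'
from scipy.spatial.transform import Rotation as Ro
import json
def plan(pos,yaw,grip,step=.042,rot=.09,n=None,start=None):
    o=robot.get_obs(); p=np.array(o["tool_pos"] if start is None else start[0]); R=Ro.from_euler("xyz",o["ee_rot"] if start is None else [np.pi,0,start[1]])
    T=Ro.from_euler("xyz",[np.pi,0,yaw]); pos=np.array(pos)
    if n is None: n=int(np.ceil(max(np.linalg.norm(pos-p)/step,(R.inv()*T).magnitude()/rot)))
    tr,tw=[],[]
    for i in range(n):
        d=R.inv().apply((pos-p)/(n-i)); w=(R.inv()*T).as_rotvec()/(n-i)
        a=np.round(d/.04,2); b=np.round(w/.1,2); tr.append(a.tolist()); tw.append(b.tolist())
        p=p+R.apply(a*.04); R=R*Ro.from_rotvec(b*.1)
    for i in range(0,n,8): print(json.dumps({"translation":tr[i:i+8],"twist":tw[i:i+8]}),"x",len(tr[i:i+8]))
    print("end",p.round(4),R.as_euler("xyz").round(3)); return p,yaw
def ob():
    o=robot.get_obs(); print({k:np.round(o[k],4).tolist() for k in("time","tool_pos","ee_rot","wrist_force","width","finger_force","joint_positions")})
E
python3 -c "
from m import *
plan([.669,-.003,.42],1.487,.06)"
```

```text
{"translation": [[-0.86, -0.52, -0.02], [-0.89, -0.45, -0.02], [-0.92, -0.38, -0.02], [-0.95, -0.31, -0.02], [-0.97, -0.24, -0.02], [-0.98, -0.17, -0.02], [-0.99, -0.1, -0.02], [-1.0, -0.02, -0.02]], "twist": [[0.0, -0.0, 0.74], [0.0, -0.0, 0.74], [0.0, -0.0, 0.74], [0.0, -0.0, 0.74], [0.0, -0.0, 0.74], [0.0, -0.0, 0.74], [0.0, -0.0, 0.74], [0.0, -0.0, 0.74]]} x 8
{"translation": [[-1.0, 0.05, -0.02], [-0.99, 0.12, -0.02], [-0.98, 0.2, -0.02], [-0.96, 0.27, -0.02], [-0.94, 0.34, -0.02], [-0.91, 0.41, -0.02], [-0.88, 0.47, -0.02], [-0.84, 0.54, -0.02]], "twist": [[0.0, -0.0, 0.74], [0.0, -0.0, 0.74], [0.0, -0.0, 0.75], [0.0, -0.0, 0.74], [0.0, -0.0, 0.75], [0.0, -0.0, 0.74], [0.0, -0.0, 0.75], [0.0, -0.0, 0.74]]} x 8
{"translation": [[-0.8, 0.6, -0.02], [-0.75, 0.65, -0.02], [-0.7, 0.71, -0.02]], "twist": [[0.0, -0.0, 0.75], [0.0, -0.0, 0.74], [0.0, -0.0, 0.75]]} x 3
end [ 0.6689 -0.003   0.4199] [ 3.142 -0.     1.487]
```

play_rows:
  translation:
    - [-0.86,-0.52,-0.02]
    - [-0.89,-0.45,-0.02]
    - [-0.92,-0.38,-0.02]
    - [-0.95,-0.31,-0.02]
    - [-0.97,-0.24,-0.02]
    - [-0.98,-0.17,-0.02]
    - [-0.99,-0.1,-0.02]
    - [-1.0,-0.02,-0.02]
  twist:
    - [0,0,0.74]
    - [0,0,0.74]
    - [0,0,0.74]
    - [0,0,0.74]
    - [0,0,0.74]
    - [0,0,0.74]
    - [0,0,0.74]
    - [0,0,0.74]
  gripper: [0.06,0.06,0.06,0.06,0.06,0.06,0.06,0.06]

```text
time: 1.65
tool_pos: [0.3597, 0.3067, 0.4114]
ee_rot: [3.141, -0.0, 2.303]
wrist_force: [-0.1, 0.4, 0.2]
width: 0.0501
finger_force: 0.0
```

play_rows:
  translation:
    - [-1.0,0.05,-0.02]
    - [-0.99,0.12,-0.02]
    - [-0.98,0.2,-0.02]
    - [-0.96,0.27,-0.02]
    - [-0.94,0.34,-0.02]
    - [-0.91,0.41,-0.02]
    - [-0.88,0.47,-0.02]
    - [-0.84,0.54,-0.02]
  twist:
    - [0,0,0.74]
    - [0,0,0.74]
    - [0,0,0.75]
    - [0,0,0.74]
    - [0,0,0.75]
    - [0,0,0.74]
    - [0,0,0.75]
    - [0,0,0.74]
  gripper: [0.06,0.06,0.06,0.06,0.06,0.06,0.06,0.06]

```text
time: 2.45
tool_pos: [0.5856, 0.0805, 0.4176]
ee_rot: [3.141, -0.0, 1.707]
wrist_force: [0.4, 0.6, -0.4]
width: 0.0498
finger_force: 0.0
```

play_rows:
  translation:
    - [-0.8,0.6,-0.02]
    - [-0.75,0.65,-0.02]
    - [-0.7,0.71,-0.02]
    - [0,0,0]
  twist:
    - [0,0,0.75]
    - [0,0,0.74]
    - [0,0,0.75]
    - [0,0,0]
  gripper: [0.06,0.06,0.06,0.06]

```text
time: 2.85
tool_pos: [0.6714, -0.0069, 0.4173]
ee_rot: [-3.14, 0.001, 1.481]
wrist_force: [0.8, 0.4, -0.1]
width: 0.0495
finger_force: 0.0
```

play_rows:
  translation:
    - [0.1,0,1]
    - [0,0,1]
    - [0,0,1]
    - [0,0,1]
    - [0,0,0.8]
    - [0,0,0.43]
    - [0,0,0]
  twist:
    - [0,0,0]
    - [0,0,0]
    - [0,0,0]
    - [0,0,0]
    - [0,0,0]
    - [0,0,0]
    - [0,0,0]
  gripper: [0.06,0.06,0.06,0.06,0.06,0.06,0.06]

```text
time: 3.55
tool_pos: [0.6675, 0.0019, 0.2065]
ee_rot: [-3.133, -0.0, 1.488]
wrist_force: [0.4, -0.1, -0.6]
width: 0.0496
finger_force: 0.0
```

```bash
python3 -c "
from m import *
ob()
im=cv2.cvtColor(robot.snapshot('scene'),cv2.COLOR_RGB2BGR)
cv2.imwrite('pics/s2.png',cv2.resize(im[60:260,130:390],None,fx=3,fy=3,interpolation=cv2.INTER_CUBIC)[:600])
"
```

```text
{'time': 3.55, 'tool_pos': [0.6675, 0.0019, 0.2065], 'ee_rot': [-3.1334, -0.0003, 1.4879], 'wrist_force': [0.3924, -0.068, -0.6373], 'width': 0.0496, 'finger_force': 0.0, 'joint_positions': [-0.0822, 0.4533, 1.3182, 0.0003, 1.3783, 0.0006]}
```

View pics/s2.png

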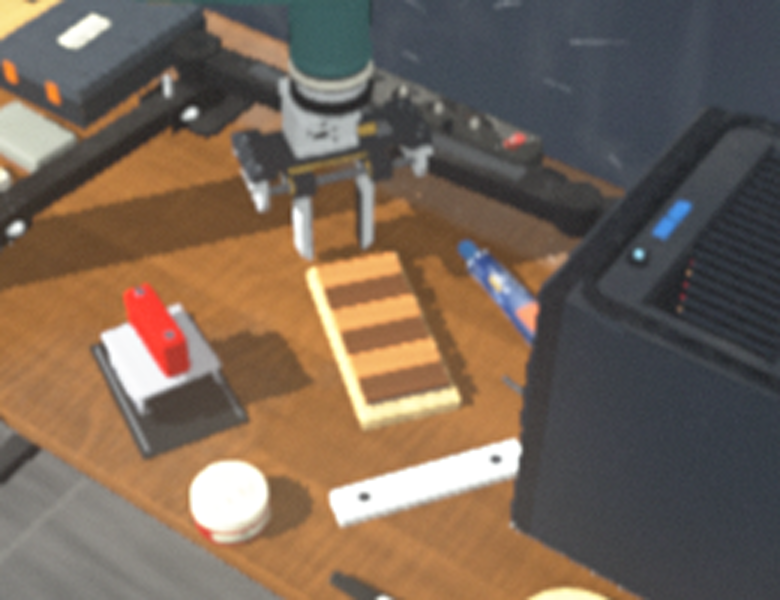

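play_rows:
  translation:
    - [-0.3,0,0]
    - [-0.25,0,0]
    - [-0.25,0,0]
    - [-0.25,0,0]
    - [-0.25,0,0]
    - [-0.25,0,0]
    - [-0.15,0,0]
    - [0,0,0]
  twist:
    - [0,0,0]
    - [0,0,0]
    - [0,0,0]
    - [0,0,0]
    - [0,0,0]
    - [0,0,0]
    - [0,0,0]
    - [0,0,0]
  gripper: [0.06,0.06,0.06,0.06,0.06,0.06,0.06,0.06]

```text
time: 4.4
tool_pos: [0.6641, -0.0673, 0.2135]
ee_rot: [3.137, -0.002, 1.486]
wrist_force: [0.0, 3.9, 5.9]
width: 0.05
finger_force: 4.7
```

play_rows:
  translation:
    - [-0.1,0,0]
    - [-0.1,0,0]
  twist:
    - [0,0,0]
    - [0,0,0]
  gripper: [0.06,0.06]

```text
time: 4.6
tool_pos: [0.6636, -0.0738, 0.2136]
ee_rot: [3.137, -0.004, 1.487]
wrist_force: [0.1, 7.2, 5.4]
width: 0.0497
finger_force: 6.0
```

```bash
python3 -c "
from m import *
ob()
im=cv2.cvtColor(robot.snapshot('top'),cv2.COLOR_RGB2BGR); cv2.imwrite('pics/t3f.png',im)
cv2.imwrite('pics/t3.png',cv2.resize(im[130:250,140:300],None,fx=5,fy=5,interpolation=cv2.INTER_CUBIC))
"
```

```text
{'time': 4.6, 'tool_pos': [0.6636, -0.0738, 0.2136], 'ee_rot': [3.1371, -0.0043, 1.4871], 'wrist_force': [0.1222, 7.2256, 5.3787], 'width': 0.0497, 'finger_force': 6.0116, 'joint_positions': [-0.1967, 0.4438, 1.3166, 0.0049, 1.3773, -0.1139]}
```

View pics/t3.png

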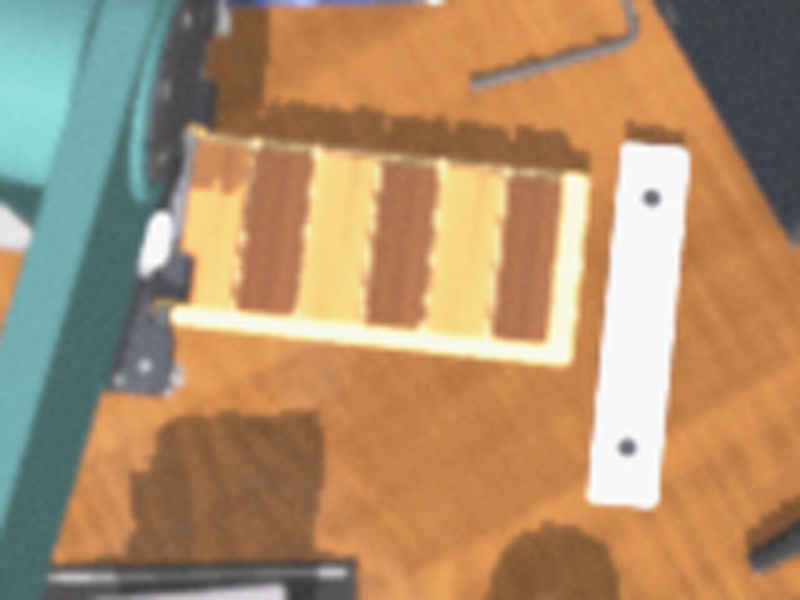

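play_rows:
  translation:
    - [0.2,0,-0.1]
    - [0.4,0,0]
    - [0.4,0,0]
    - [0,0,0]
    - [0,0,0]
  twist:
    - [0,0,0]
    - [0,0,0]
    - [0,0,0]
    - [0,0,0]
    - [0,0,0]
  gripper: [0.06,0.06,0.06,0.06,0.06]

```text
time: 5.15
tool_pos: [0.6662, -0.034, 0.2142]
ee_rot: [-3.141, 0.001, 1.488]
wrist_force: [-0.3, 0.7, 0.2]
width: 0.0499
finger_force: 0.0
```

```bash
python3 -c "
from m import *
ob()"
```

```text
{'time': 5.15, 'tool_pos': [0.6662, -0.034, 0.2142], 'ee_rot': [-3.1408, 0.0006, 1.4884], 'wrist_force': [-0.2883, 0.6856, 0.2358], 'width': 0.0499, 'finger_force': 0.0, 'joint_positions': [-0.1357, 0.4435, 1.3158, -0.0006, 1.3831, -0.0532]}
```

play_rows:
  translation:
    - [0,0,0.2]
    - [0,0,0.1]
    - [0,0,0]
  twist:
    - [0,0,0]
    - [0,0,0]
    - [0,0,0]
  gripper: [0.06,0.06,0.06]

```text
time: 5.45
tool_pos: [0.6657, -0.0353, 0.2009]
ee_rot: [-3.139, -0.0, 1.486]
wrist_force: [0.2, -0.2, -0.3]
width: 0.05
finger_force: 0.0
```

play_rows:
  translation:
    - [-0.15,0,0]
    - [-0.2,0,0]
    - [-0.2,0,0]
    - [-0.15,0,0]
    - [0,0,0]
  twist:
    - [0,0,0]
    - [0,0,0]
    - [0,0,0]
    - [0,0,0]
    - [0,0,0]
  gripper: [0.06,0.06,0.06,0.06,0.06]

```text
time: 5.95
tool_pos: [0.6639, -0.0639, 0.203]
ee_rot: [3.141, -0.0, 1.485]
wrist_force: [0.2, 0.0, -0.1]
width: 0.0496
finger_force: 0.0
```

play_rows:
  translation:
    - [-0.1,0,0]
    - [-0.1,0,0]
    - [-0.1,0,0]
    - [0,0,0]
  twist:
    - [0,0,0]
    - [0,0,0]
    - [0,0,0]
    - [0,0,0]
  gripper: [0.06,0.06,0.06,0.06]

```text
time: 6.35
tool_pos: [0.663, -0.0748, 0.2029]
ee_rot: [3.141, -0.0, 1.487]
wrist_force: [-1.0, 2.7, 1.4]
width: 0.0497
finger_force: 1.6
```

play_rows:
  translation:
    - [-0.1,0,0]
    - [0,0,0]
  twist:
    - [0,0,0]
    - [0,0,0]
  gripper: [0.06,0.06]

```text
time: 6.55
tool_pos: [0.6627, -0.0782, 0.2029]
ee_rot: [3.141, -0.002, 1.487]
wrist_force: [0.5, 4.9, 1.4]
width: 0.0494
finger_force: 2.6
```

play_rows:
  translation:
    - [-0.06,0,0]
    - [0,0,0]
  twist:
    - [0,0,0]
    - [0,0,0]
  gripper: [0.06,0.06]

```text
time: 6.75
tool_pos: [0.6626, -0.079, 0.2029]
ee_rot: [3.141, -0.006, 1.488]
wrist_force: [1.2, 9.7, 1.9]
width: 0.0499
finger_force: 4.8
```

play_rows:
  translation:
    - [-0.06,0,0]
    - [0,0,0]
  twist:
    - [0,0,0]
    - [0,0,0]
  gripper: [0.06,0.06]

```text
time: 6.95
tool_pos: [0.6625, -0.0798, 0.203]
ee_rot: [3.141, -0.01, 1.488]
wrist_force: [0.9, 14.4, 2.2]
width: 0.0495
finger_force: 7.0
```

play_rows:
  translation:
    - [-0.06,0,0]
    - [0,0,0]
  twist:
    - [0,0,0]
    - [0,0,0]
  gripper: [0.06,0.06]

```text
time: 7.15
tool_pos: [0.6625, -0.0806, 0.203]
ee_rot: [3.141, -0.013, 1.489]
wrist_force: [2.0, 18.3, 3.3]
width: 0.0495
finger_force: 9.2
```

play_rows:
  translation:
    - [0.5,0,0]
    - [0.8,0,0]
    - [0.5,0,-0.8]
    - [0,0,-1]
    - [0,0,-1]
    - [0,0,-1]
    - [0,0,-1]
    - [0,0,-0.5]
  twist:
    - [0,0,0]
    - [0,0,0]
    - [0,0,0]
    - [0,0,0]
    - [0,0,0]
    - [0,0,0]
    - [0,0,0]
    - [0,0,0]
  gripper: [0.06,0.06,0.06,0.06,0.06,0.06,0.06,0.06]

```text
time: 7.95
tool_pos: [0.6679, -0.0149, 0.4198]
ee_rot: [3.134, 0.003, 1.485]
wrist_force: [0.6, 0.0, 0.2]
width: 0.0497
finger_force: 0.0
```

```bash
python3 -c "
from m import *
ob()
im=cv2.cvtColor(robot.snapshot('top'),cv2.COLOR_RGB2BGR); cv2.imwrite('pics/t4f.png',im)
a=cv2.resize(im[140:240,160:293],None,fx=4,fy=4,interpolation=cv2.INTER_CUBIC)
b=cv2.resize(cv2.imread('pics/top0.png')[235:295,140:220],None,fx=4,fy=4,interpolation=cv2.INTER_CUBIC)
cv2.imwrite('pics/t4.png',np.vstack([a[:340],np.pad(b,((0,0),(0,532-320),(0,0)))]))
"
```

```text
{'time': 7.95, 'tool_pos': [0.6679, -0.0149, 0.4198], 'ee_rot': [3.1344, 0.0033, 1.4853], 'wrist_force': [0.6249, 0.0032, 0.1685], 'width': 0.0497, 'finger_force': 0.0, 'joint_positions': [-0.1064, 0.3518, 1.0258, -0.0032, 1.7567, -0.0215]}
```

View pics/t4.png

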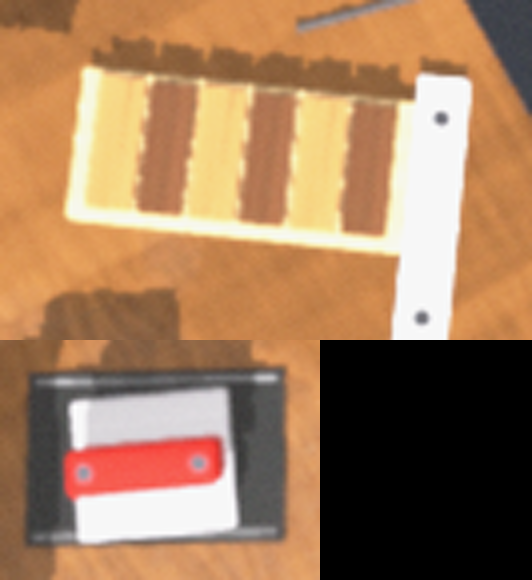

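```bash
python3 -c "
from m import *
f=lambda q,z: back('top',np.array(q,float)/4+[140,235-340/4],z)[:,:2]
def ang(W): d=W[1]-W[0]; return np.degrees(np.arctan2(d[1],d[0])).round(2)
W=f([(83,473),(199,463)],.098); print('screws',W,ang(W),W.mean(0))
W=f([(70,400),(228,388),(80,541),(238,529)],.052); print('plate',ang(W[:2]),ang(W[2:]),W.mean(0))
W=f([(28,376),(285,372),(28,541),(285,541)],.004); print('mat',ang(W[:2]),ang(W[2:]),W.mean(0),np.linalg.norm(W[1]-W[0]))
g=lambda q,z: back('top',np.array(q,float)/4+[160,140],z)[:,:2]
W=g([(85,67),(410,100)],.014);print('panel edge',W,ang(W))
W=g([(67,217),(398,254)],.014);print('panel edge',W,ang(W))
W=g([(417,75),(395,338)],.012);print('stop face',W,ang(W))
print([ (d['score'],np.round(d['centre'],3)) for d in robot.spot_point('panel','top')])
"
```

```text
screws [[ 0.45268542 -0.07068478]
 [ 0.45877788 -0.13088161]] -84.22 [ 0.45573165 -0.10078319]
plate -84.68 -84.91 [ 0.45538295 -0.10111615]
mat -88.1 -89.19 [ 0.45691616 -0.09585559] 0.14938732317019118
panel edge [[ 0.7094627  -0.09128163]
 [ 0.69423297 -0.2856533 ]] -94.48
panel edge [[ 0.6191931  -0.08453675]
 [ 0.60147402 -0.27986558]] -95.18
stop face [[ 0.71003271 -0.28976943]
 [ 0.55206964 -0.27895782]] 176.08
[(0.95, array([ 0.655, -0.188,  0.002]))]
```

```bash
python3 -c "
from m import *
plan([.4555,-.101,.34],1.665,1)"
```

```text
{"translation": [[-0.43, -0.85, 0.33], [-0.41, -0.87, 0.33], [-0.38, -0.88, 0.33], [-0.35, -0.89, 0.32], [-0.33, -0.9, 0.33], [-0.3, -0.91, 0.33]], "twist": [[0.01, 0.01, -0.3], [0.02, 0.01, -0.3], [0.01, 0.0, -0.3], [0.02, 0.01, -0.3], [0.01, 0.0, -0.3], [0.02, 0.01, -0.3]]} x 6
end [ 0.4553 -0.1009  0.3399] [-3.141 -0.     1.665]
```

play_rows:
  translation:
    - [-0.43,-0.85,0.33]
    - [-0.41,-0.87,0.33]
    - [-0.38,-0.88,0.33]
    - [-0.35,-0.89,0.32]
    - [-0.33,-0.9,0.33]
    - [-0.3,-0.91,0.33]
    - [0,0,0]
    - [0,0,0]
  twist:
    - [0.01,0.01,-0.3]
    - [0.02,0.01,-0.3]
    - [0.01,0,-0.3]
    - [0.02,0.01,-0.3]
    - [0.01,0,-0.3]
    - [0.02,0.01,-0.3]
    - [0,0,0]
    - [0,0,0]
  gripper: [0.2,0.2,0.2,0.2,0.2,0.2,0.2,0.2]

```text
time: 8.85
tool_pos: [0.4539, -0.1005, 0.3346]
ee_rot: [-3.13, -0.005, 1.665]
wrist_force: [0.2, -0.0, -0.2]
width: 0.0563
finger_force: 0.0
```

```bash
python3 -c "
from m import *
ob()
im=cv2.cvtColor(robot.snapshot('scene'),cv2.COLOR_RGB2BGR); cv2.imwrite('pics/s5f.png',im)
print([ (d['score'],np.round(d['centre'],4)) for d in robot.spot_point('roller_grip','scene')])
p,y=plan([.4555,-.101,.261],1.665,1,n=3)
"
```

```text
{'time': 8.85, 'tool_pos': [0.4539, -0.1005, 0.3346], 'ee_rot': [-3.1304, -0.0051, 1.6648], 'wrist_force': [0.2438, -0.0455, -0.1733], 'width': 0.0563, 'finger_force': 0.0, 'joint_positions': [-0.34, -0.0749, 1.6731, -0.0, 1.5557, -0.434]}
[(0.97, array([ 0.4569, -0.1046,  0.0754]))]
{"translation": [[-0.01, 0.0, 0.63], [-0.01, 0.01, 0.63], [-0.0, -0.0, 0.63]], "twist": [[-0.03, -0.01, 0.01], [-0.02, -0.02, 0.0], [-0.03, -0.01, 0.01]]} x 3
end [ 0.4555 -0.1008  0.2609] [ 3.141 -0.     1.665]
```

play_rows:
  translation:
    - [0,0,0.8]
    - [0,0,0.7]
    - [0,0,0.35]
    - [0,0,0]
    - [0,0,0]
  twist:
    - [0,0,0]
    - [0,0,0]
    - [0,0,0]
    - [0,0,0]
    - [0,0,0]
  gripper: [0.2,0.2,0.2,0.2,0.2]

```text
time: 9.45
tool_pos: [0.455, -0.0999, 0.2633]
ee_rot: [-3.134, -0.004, 1.667]
wrist_force: [0.6, -0.2, 0.3]
width: 0.0562
finger_force: 0.0
```

```bash
python3 -c "
from m import *
ob()"
```

```text
{'time': 9.45, 'tool_pos': [0.455, -0.0999, 0.2633], 'ee_rot': [-3.1342, -0.0042, 1.6673], 'wrist_force': [0.5664, -0.25, 0.2773], 'width': 0.0562, 'finger_force': 0.0, 'joint_positions': [-0.3381, -0.0241, 1.771, 0.0007, 1.4031, -0.4348]}
```

play_rows:
  translation:
    - [0,0,0.08]
    - [0,0,0]
    - [0,0,0]
    - [0,0,0]
    - [0,0,0]
    - [0,0,0]
  twist:
    - [-0.05,-0.03,0]
    - [0,0,0]
    - [0,0,0]
    - [0,0,0]
    - [0,0,0]
    - [0,0,0]
  gripper: [0.2,0.2,-1,-1,-1,-1]

```text
time: 10.05
tool_pos: [0.4545, -0.0999, 0.2598]
ee_rot: [-3.141, -0.001, 1.667]
wrist_force: [3.2, 1.0, 0.8]
width: 0.0277
finger_force: 1.7
```

play_rows:
  translation:
    - [0,0,-0.2]
    - [0,0,-0.4]
    - [0,0,-0.6]
    - [0,0,-0.6]
    - [0,0,0]
    - [0,0,0]
  twist:
    - [0,0,0]
    - [0,0,0]
    - [0,0,0]
    - [0,0,0]
    - [0,0,0]
    - [0,0,0]
  gripper: [-1,-1,-1,-1,-1,-1]

```text
time: 10.65
tool_pos: [0.4539, -0.0999, 0.3303]
ee_rot: [-3.136, -0.002, 1.667]
wrist_force: [0.0, 0.9, -5.5]
width: 0.0256
finger_force: 30.0
```

```bash
python3 -c "
from m import *
ob()"
```

```text
{'time': 10.65, 'tool_pos': [0.4539, -0.0999, 0.3303], 'ee_rot': [-3.1365, -0.0024, 1.6668], 'wrist_force': [0.0429, 0.936, -5.5117], 'width': 0.0256, 'finger_force': 29.9952, 'joint_positions': [-0.3387, -0.0751, 1.6819, -0.0, 1.5405, -0.4347]}
```

```bash
python3 -c "
from m import *
plan([.6612,-.1252,.31],1.487,-1,step=.03)"
```

```text
{"translation": [[-0.16, 0.73, 0.07], [-0.14, 0.73, 0.07], [-0.12, 0.74, 0.07], [-0.11, 0.74, 0.07], [-0.09, 0.74, 0.07], [-0.06, 0.74, 0.07], [-0.05, 0.74, 0.07]], "twist": [[-0.01, -0.0, 0.26], [-0.01, -0.0, 0.26], [-0.01, -0.0, 0.26], [-0.01, -0.0, 0.25], [-0.0, -0.01, 0.26], [-0.01, -0.0, 0.25], [-0.0, -0.01, 0.26]]} x 7
end [ 0.661  -0.1252  0.3101] [-3.141  0.     1.487]
```

play_rows:
  translation:
    - [-0.16,0.73,0.07]
    - [-0.14,0.73,0.07]
    - [-0.12,0.74,0.07]
    - [-0.11,0.74,0.07]
    - [-0.09,0.74,0.07]
    - [-0.06,0.74,0.07]
    - [-0.05,0.74,0.07]
    - [0,0,0]
  twist:
    - [-0.01,0,0.26]
    - [-0.01,0,0.26]
    - [-0.01,0,0.26]
    - [-0.01,0,0.25]
    - [0,-0.01,0.26]
    - [-0.01,0,0.25]
    - [0,-0.01,0.26]
    - [0,0,0]
  gripper: [-1,-1,-1,-1,-1,-1,-1,-1]

```text
time: 11.45
tool_pos: [0.6633, -0.1255, 0.3054]
ee_rot: [-3.137, -0.001, 1.487]
wrist_force: [-1.9, -0.4, -5.4]
width: 0.0257
finger_force: 30.0
```

play_rows:
  translation:
    - [0,0,0]
    - [0,0,0]
  twist:
    - [0,0,0]
    - [0,0,0]
  gripper: [-1,-1]

```text
time: 11.65
tool_pos: [0.6606, -0.1252, 0.3096]
ee_rot: [-3.139, -0.0, 1.487]
wrist_force: [-0.2, -0.0, -5.2]
width: 0.0261
finger_force: 30.0
```

```bash
python3 -c "
from m import *
ob()
im=cv2.cvtColor(robot.snapshot('scene'),cv2.COLOR_RGB2BGR)
cv2.imwrite('pics/s6.png',cv2.resize(im[110:250,190:330],None,fx=4,fy=4,interpolation=cv2.INTER_CUBIC))
"
```

```text
{'time': 11.65, 'tool_pos': [0.6606, -0.1252, 0.3096], 'ee_rot': [-3.1389, -0.0003, 1.4868], 'wrist_force': [-0.1557, -0.0302, -5.2306], 'width': 0.0261, 'finger_force': 29.9952, 'joint_positions': [-0.2715, 0.3925, 1.1899, -0.0002, 1.5619, -0.1876]}
```

View pics/s6.png

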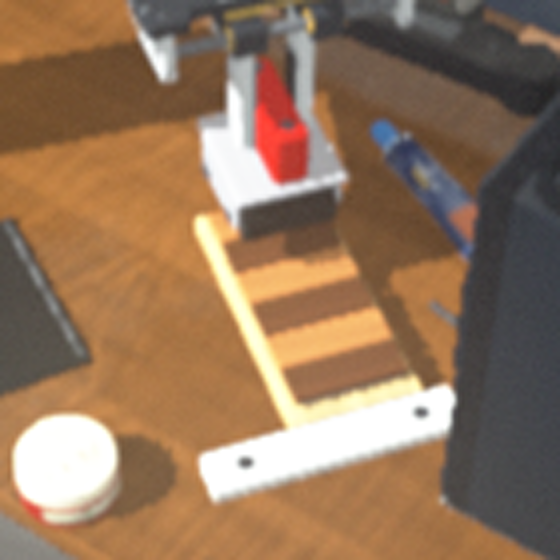

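play_rows:
  translation:
    - [0,0,0.3]
    - [0,0,0.25]
    - [0,0,0]
    - [0,0,0]
  twist:
    - [0,0,0]
    - [0,0,0]
    - [0,0,0]
    - [0,0,0]
  gripper: [-1,-1,-1,-1]

```text
time: 12.1
tool_pos: [0.661, -0.1253, 0.2884]
ee_rot: [-3.141, -0.0, 1.487]
wrist_force: [0.1, -0.0, -4.2]
width: 0.0261
finger_force: 30.0
```

play_rows:
  translation:
    - [0,0,0.1]
    - [0,0,0]
    - [0,0,0]
  twist:
    - [0,0,0]
    - [0,0,0]
    - [0,0,0]
  gripper: [-1,-1,-1]

```text
time: 12.4
tool_pos: [0.6615, -0.1253, 0.2855]
ee_rot: [3.14, 0.0, 1.487]
wrist_force: [0.4, 0.2, -4.5]
width: 0.0258
finger_force: 30.0
```

play_rows:
  translation:
    - [0,0,0.1]
    - [0,0,0]
    - [0,0,0]
  twist:
    - [0,0,0]
    - [0,0,0]
    - [0,0,0]
  gripper: [-1,-1,-1]

```text
time: 12.7
tool_pos: [0.6616, -0.1253, 0.2817]
ee_rot: [3.139, 0.0, 1.487]
wrist_force: [0.1, -0.2, -3.5]
width: 0.0258
finger_force: 30.0
```

play_rows:
  translation:
    - [0,0,0.1]
    - [0,0,0]
    - [0,0,0]
  twist:
    - [0,0,0]
    - [0,0,0]
    - [0,0,0]
  gripper: [-1,-1,-1]

```text
time: 13.0
tool_pos: [0.6615, -0.1252, 0.2796]
ee_rot: [3.138, 0.001, 1.487]
wrist_force: [-1.9, 0.7, 5.2]
width: 0.0255
finger_force: 30.0
```

play_rows:
  translation:
    - [0,0,0.08]
    - [0,0,0]
  twist:
    - [0,0,0]
    - [0,0,0]
  gripper: [-1,-1]

```text
time: 13.2
tool_pos: [0.6614, -0.1251, 0.2776]
ee_rot: [3.138, 0.001, 1.487]
wrist_force: [-3.9, 1.5, 7.6]
width: 0.0258
finger_force: 30.0
```

play_rows:
  translation:
    - [0,0,0.05]
    - [0,0,0]
  twist:
    - [0,0,0]
    - [0,0,0]
  gripper: [-1,-1]

```text
time: 13.4
tool_pos: [0.6613, -0.1251, 0.2775]
ee_rot: [3.137, 0.001, 1.487]
wrist_force: [-5.9, 3.0, 14.8]
width: 0.0259
finger_force: 30.0
```

play_rows:
  translation:
    - [-0.1,0,0.02]
    - [-0.1,0,0]
    - [-0.1,0,0]
    - [-0.1,0,0]
    - [-0.1,0,0]
  twist:
    - [0,0,0]
    - [0,0,0]
    - [0,0,0]
    - [0,0,0]
    - [0,0,0]
  gripper: [-1,-1,-1,-1,-1]

```text
time: 13.9
tool_pos: [0.6595, -0.1453, 0.2774]
ee_rot: [3.137, 0.002, 1.487]
wrist_force: [-6.9, 2.4, 16.3]
width: 0.026
finger_force: 30.0
```

```bash
python3 -c "
from m import *
ob()"
```

```text
{'time': 13.9, 'tool_pos': [0.6595, -0.1453, 0.2774], 'ee_rot': [3.1368, 0.0015, 1.4869], 'wrist_force': [-6.8603, 2.3773, 16.2586], 'width': 0.026, 'finger_force': 30.0104, 'joint_positions': [-0.3007, 0.4138, 1.2259, -0.0005, 1.4968, -0.2168]}
```

play_rows:
  translation:
    - [-0.1,-0.03,0]
    - [-0.1,0,0]
    - [-0.1,0,0]
    - [-0.1,0,0]
    - [-0.1,0,0]
    - [-0.1,0,0]
  twist:
    - [0,0,0]
    - [0,0,0]
    - [0,0,0]
    - [0,0,0]
    - [0,0,0]
    - [0,0,0]
  gripper: [-1,-1,-1,-1,-1,-1]

```text
time: 14.5
tool_pos: [0.6569, -0.1691, 0.2774]
ee_rot: [3.134, 0.002, 1.487]
wrist_force: [-4.1, 1.6, 15.1]
width: 0.0257
finger_force: 30.0
```

play_rows:
  translation:
    - [-0.1,0,0]
    - [-0.1,0,0]
    - [-0.1,0,0]
    - [-0.1,0,0]
    - [-0.1,0,0]
    - [-0.1,0,0]
  twist:
    - [0,0,0]
    - [0,0,0]
    - [0,0,0]
    - [0,0,0]
    - [0,0,0]
    - [0,0,0]
  gripper: [-1,-1,-1,-1,-1,-1]

```text
time: 15.1
tool_pos: [0.6549, -0.1927, 0.2775]
ee_rot: [3.134, 0.001, 1.487]
wrist_force: [-4.3, 2.2, 14.3]
width: 0.0258
finger_force: 30.0
```

play_rows:
  translation:
    - [-0.1,0,0]
    - [-0.1,0,0]
    - [-0.1,0,0]
    - [-0.1,0,0]
    - [-0.1,0,0]
    - [-0.1,0,0]
  twist:
    - [0,0,0]
    - [0,0,0]
    - [0,0,0]
    - [0,0,0]
    - [0,0,0]
    - [0,0,0]
  gripper: [-1,-1,-1,-1,-1,-1]

```text
time: 15.7
tool_pos: [0.653, -0.2161, 0.2774]
ee_rot: [3.134, -0.001, 1.487]
wrist_force: [-3.2, 3.5, 15.8]
width: 0.0264
finger_force: 30.0
```

play_rows:
  translation:
    - [-0.1,0,0]
    - [-0.1,0,0]
    - [-0.1,0,0]
    - [-0.1,0,0]
    - [-0.1,0,0]
    - [0,0,0]
  twist:
    - [0,0,0]
    - [0,0,0]
    - [0,0,0]
    - [0,0,0]
    - [0,0,0]
    - [0,0,0]
  gripper: [-1,-1,-1,-1,-1,-1]

```text
time: 16.3
tool_pos: [0.6511, -0.2378, 0.2775]
ee_rot: [3.134, 0.004, 1.486]
wrist_force: [-3.0, -0.7, 13.7]
width: 0.0258
finger_force: 30.0
```

play_rows:
  translation:
    - [0,0,0.04]
    - [0,0,0.02]
    - [0,0,0]
    - [0,0,0]
  twist:
    - [0,0,0]
    - [0,0,0]
    - [0,0,0]
    - [0,0,0]
  gripper: [-1,-1,-1,-1]

```text
time: 16.7
tool_pos: [0.651, -0.2376, 0.2774]
ee_rot: [3.133, 0.005, 1.486]
wrist_force: [-5.8, 1.3, 19.7]
width: 0.0258
finger_force: 30.0
```

```bash
python3 -c "
from m import *
ob()
im=cv2.cvtColor(robot.snapshot('scene'),cv2.COLOR_RGB2BGR)
cv2.imwrite('pics/s7.png',cv2.resize(im[100:250,190:340],None,fx=4,fy=4,interpolation=cv2.INTER_CUBIC))
"
```

```text
{'time': 16.7, 'tool_pos': [0.651, -0.2376, 0.2774], 'ee_rot': [3.133, 0.0048, 1.4862], 'wrist_force': [-5.7828, 1.2906, 19.6896], 'width': 0.0258, 'finger_force': 30.0175, 'joint_positions': [-0.4314, 0.4509, 1.1747, -0.0016, 1.5063, -0.3467]}
```

View pics/s7.png

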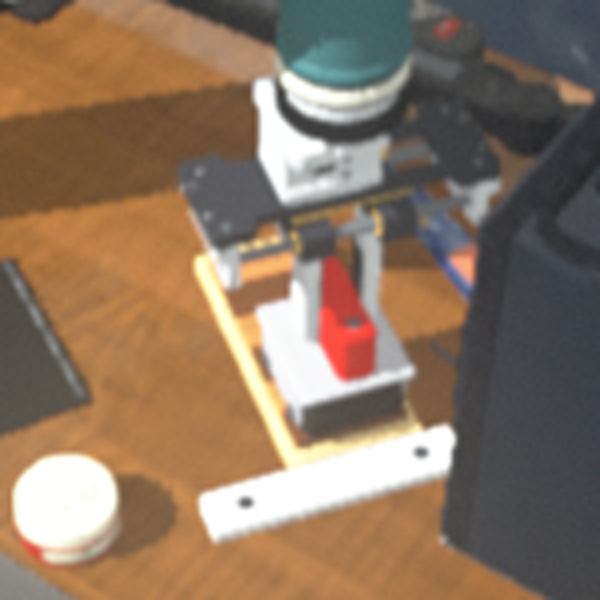

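play_rows:
  translation:
    - [-0.1,0,0]
    - [-0.1,0,0]
    - [-0.05,0,0]
    - [0,0,0]
    - [0,0,0]
  twist:
    - [0,0,0]
    - [0,0,0]
    - [0,0,0]
    - [0,0,0]
    - [0,0,0]
  gripper: [-1,-1,-1,-1,-1]

```text
time: 17.25
tool_pos: [0.6501, -0.2477, 0.2772]
ee_rot: [3.133, 0.005, 1.486]
wrist_force: [-6.6, 0.6, 18.8]
width: 0.0256
finger_force: 30.0
```

play_rows:
  translation:
    - [0,0,-0.1]
    - [0,0,-0.15]
    - [0,0,-0.3]
    - [0,0,-0.5]
    - [0,0,-0.5]
    - [0,0,-0.3]
    - [0,0,0]
    - [0,0,0]
  twist:
    - [0,0,0]
    - [0,0,0]
    - [0,0,0]
    - [0,0,0]
    - [0,0,0]
    - [0,0,0]
    - [0,0,0]
    - [0,0,0]
  gripper: [-1,-1,-1,-1,-1,-1,-1,-1]

```text
time: 18.05
tool_pos: [0.6499, -0.2467, 0.3419]
ee_rot: [-3.141, -0.0, 1.487]
wrist_force: [-0.3, -0.3, -5.1]
width: 0.026
finger_force: 30.0
```

```bash
python3 -c "
from m import *
ob()
plan([.4565,-.099,.32],1.65,-1,step=.03)"
```

```text
{'time': 18.05, 'tool_pos': [0.6499, -0.2467, 0.3419], 'ee_rot': [-3.1414, -0.0003, 1.4869], 'wrist_force': [-0.3158, -0.2593, -5.1445], 'width': 0.026, 'finger_force': 29.9952, 'joint_positions': [-0.4443, 0.4307, 1.0734, 0.0002, 1.6377, -0.3604]}
{"translation": [[0.36, -0.57, 0.06], [0.37, -0.56, 0.06], [0.39, -0.56, 0.06], [0.39, -0.55, 0.06], [0.4, -0.54, 0.06], [0.42, -0.53, 0.06], [0.42, -0.53, 0.06], [0.44, -0.52, 0.07]], "twist": [[-0.0, -0.0, -0.18], [-0.0, -0.0, -0.18], [-0.0, -0.0, -0.18], [-0.0, -0.0, -0.18], [-0.0, -0.0, -0.18], [-0.0, -0.0, -0.18], [-0.0, -0.0, -0.18], [-0.0, -0.0, -0.19]]} x 8
{"translation": [[0.44, -0.51, 0.06]], "twist": [[-0.0, -0.0, -0.18]]} x 1
end [ 0.4566 -0.099   0.32  ] [-3.141 -0.     1.65 ]
```

play_rows:
  translation:
    - [0.36,-0.57,0.06]
    - [0.37,-0.56,0.06]
    - [0.39,-0.56,0.06]
    - [0.39,-0.55,0.06]
    - [0.4,-0.54,0.06]
    - [0.42,-0.53,0.06]
    - [0.42,-0.53,0.06]
    - [0.44,-0.52,0.07]
  twist:
    - [0,0,-0.18]
    - [0,0,-0.18]
    - [0,0,-0.18]
    - [0,0,-0.18]
    - [0,0,-0.18]
    - [0,0,-0.18]
    - [0,0,-0.18]
    - [0,0,-0.19]
  gripper: [-1,-1,-1,-1,-1,-1,-1,-1]

```text
time: 18.85
tool_pos: [0.4766, -0.1146, 0.3213]
ee_rot: [-3.14, -0.001, 1.632]
wrist_force: [-1.0, 0.5, -4.5]
width: 0.0258
finger_force: 30.0
```

play_rows:
  translation:
    - [0.44,-0.51,0.06]
    - [0,0,0]
    - [0,0,0]
    - [0,0,0.6]
    - [0,0,0.5]
    - [0,0,0.2]
    - [0,0,0]
    - [0,0,0]
  twist:
    - [0,0,-0.18]
    - [0,0,0]
    - [0,0,0]
    - [0,0,0]
    - [0,0,0]
    - [0,0,0]
    - [0,0,0]
    - [0,0,0]
  gripper: [-1,-1,-1,-1,-1,-1,-1,-1]

```text
time: 19.65
tool_pos: [0.4573, -0.0995, 0.2693]
ee_rot: [3.14, 0.001, 1.649]
wrist_force: [-1.0, 0.0, -4.7]
width: 0.0257
finger_force: 30.0
```

```bash
python3 -c "
from m import *
ob()"
```

```text
{'time': 19.65, 'tool_pos': [0.4573, -0.0995, 0.2693], 'ee_rot': [3.1396, 0.0009, 1.6494], 'wrist_force': [-0.9606, 0.0169, -4.7171], 'width': 0.0257, 'finger_force': 29.9952, 'joint_positions': [-0.3355, -0.0279, 1.7622, -0.0, 1.4051, -0.4141]}
```

Contact is expected at about 0.259.

play_rows:
  translation:
    - [0,0,0.15]
    - [0,0,0.1]
    - [0,0,0]
    - [0,0,0]
  twist:
    - [0,0,0]
    - [0,0,0]
    - [0,0,0]
    - [0,0,0]
  gripper: [-1,-1,-1,-1]

```text
time: 20.05
tool_pos: [0.4572, -0.0993, 0.2599]
ee_rot: [3.138, 0.002, 1.65]
wrist_force: [0.5, -0.5, 0.4]
width: 0.0262
finger_force: 30.0
```

play_rows:
  translation:
    - [0,0,0.03]
    - [0,0,0]
  twist:
    - [0,0,0]
    - [0,0,0]
  gripper: [-1,-1]

```text
time: 20.25
tool_pos: [0.4572, -0.0993, 0.2598]
ee_rot: [3.138, 0.002, 1.65]
wrist_force: [-1.6, -0.4, 7.3]
width: 0.0255
finger_force: 30.0
```

play_rows:
  translation:
    - [0,0,-0.03]
    - [0,0,0]
    - [0,0,0]
    - [0,0,0]
    - [0,0,0]
    - [0,0,0]
  twist:
    - [0,0,0]
    - [0,0,0]
    - [0,0,0]
    - [0,0,0]
    - [0,0,0]
    - [0,0,0]
  gripper: [-1,-0.3,0.1,0.2,0.2,0.2]

```text
time: 20.85
tool_pos: [0.4567, -0.0991, 0.2586]
ee_rot: [3.141, 0.0, 1.65]
wrist_force: [0.3, -0.4, 0.3]
width: 0.0561
finger_force: 0.0
```

play_rows:
  translation:
    - [0,0,-0.3]
    - [0,0,-0.6]
    - [0,0,-0.8]
    - [0,0,-1]
    - [0,0,-1]
    - [0,0,0]
  twist:
    - [0,0,0]
    - [0,0,0]
    - [0,0,0]
    - [0,0,0]
    - [0,0,0]
    - [0,0,0]
  gripper: [0.2,0.2,0.2,0.2,0.2,0.2]

```text
time: 21.45
tool_pos: [0.4571, -0.0992, 0.4147]
ee_rot: [3.128, 0.006, 1.65]
wrist_force: [0.7, 0.4, 0.6]
width: 0.0565
finger_force: 0.0
```

play_rows:
  translation:
    - [0.9,0,0]
    - [0.9,0,0]
    - [0.9,0,0]
    - [0.9,0,0]
    - [0.9,0,0]
    - [0.9,0,0]
    - [0,0,0]
    - [0,0,0]
  twist:
    - [0,0,0]
    - [0,0,0]
    - [0,0,0]
    - [0,0,0]
    - [0,0,0]
    - [0,0,0]
    - [0,0,0]
    - [0,0,0]
  gripper: [0.2,0.2,0.2,0.2,0.2,0.2,0.2,0.2]

```text
time: 22.25
tool_pos: [0.4393, 0.1167, 0.4065]
ee_rot: [3.141, 0.001, 1.652]
wrist_force: [-0.0, 0.5, 0.1]
width: 0.0564
finger_force: 0.0
```

```bash
python3 -c "
from m import *
ob()
im=cv2.cvtColor(robot.snapshot('top'),cv2.COLOR_RGB2BGR); cv2.imwrite('pics/t8f.png',im)
for n in('roller','panel'): print(n,[ (d['score'],np.round(d['centre'],3)) for d in robot.spot_point(n,'top')[:1]])
cv2.imwrite('pics/t8.png',cv2.resize(im[130:295,140:340],None,fx=3.6,fy=3.6,interpolation=cv2.INTER_CUBIC))
"
```

```text
{'time': 22.25, 'tool_pos': [0.4393, 0.1167, 0.4065], 'ee_rot': [3.1408, 0.0012, 1.6517], 'wrist_force': [-0.0267, 0.4762, 0.0982], 'width': 0.0564, 'finger_force': 0.0, 'joint_positions': [0.1352, -0.1282, 1.5786, -0.0012, 1.6904, 0.0541]}
roller [(0.88, array([ 0.46 , -0.101,  0.004]))]
panel [(0.75, array([ 0.656, -0.19 ,  0.003]))]
```

View pics/t8.png

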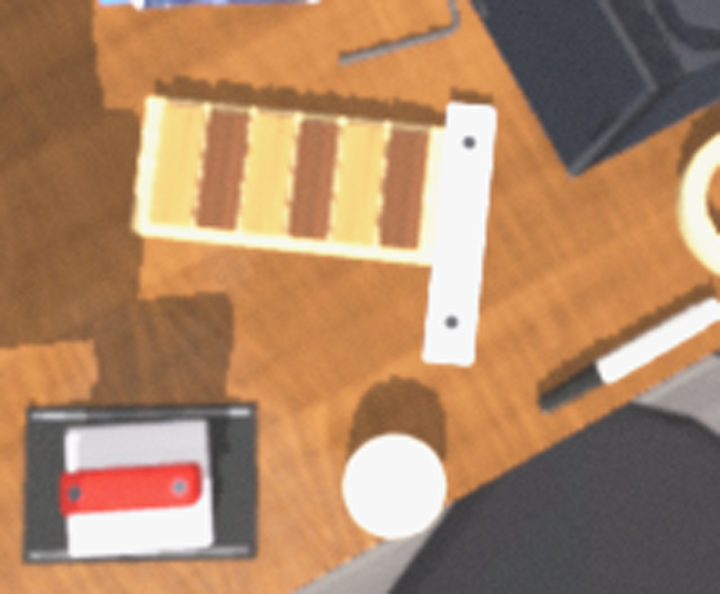

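The picture shows the panel flush against the stop (its end at about (438,195)). The roller stands on the mat at about (140,490), and the other things are where they were.

```bash
python3 -c "
from m import *
print(robot.close_job())"
```

```text
the job is handed in; nothing more can be done
None
```

The job is handed in with no verdict returned: the panel is flush against the stop, the roller pressed all six slats at about 20 N on average (up to about 25 N), and it stands released on its mat with nothing else disturbed.

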